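Check the drop-practice balls back in

ROBOT

A 6-joint arm with a two-finger parallel gripper is mounted at the origin on the work surface. World frame = base frame: x ahead of the robot, y to its left, z up, the work surface at z = 0. Lengths are in mm, angles in rad, forces in N, time in s.
With the tool pointing down it reaches from about 400 to 925 mm from the base axis. Payload 12.5 kg.
Tool frame: the origin (TCP) lies midway between the tips of the shut fingers; the grasp point (between the pads) lies 19 mm behind it; z points along the fingers, y is the direction in which the jaws open and shut (so a half turn about z gives the same grasp; the last joint's range is limited). The gripper opens to 95 mm and grips with 3 to 60 N. Pads are 20 mm wide; open, the fingers measure 119 mm over their backs; the gripper's body (75 mm by 180 mm) begins 59 mm behind the grasp point.
Start: joints at [-1.28, 0.491, 1.559, -0, 1.092, -0.106], TCP at [241.567, -576.448, 214.661] pointing down, gripper open.
Joint ranges: [-3.1, 3.1], [-0.84, 2.19], [0.05, 2.79], [-1.13, 4.28], [0.06, 2.93], [-2.69, 2.69]. Speed limits (rad/s): [2.22, 2.22, 2.79, 3.14, 3.14, 3.14].

INTERFACE

Orientations are given as [roll, pitch, yaw] about the fixed x, y, z axes, in that order (R = Rz(yaw) Ry(pitch) Rx(roll)).
In Python, from cell import * gives the robot as it stands. The module is installed in compiled form; this text tells all that it offers.
- The arm moves only by the tool carry_out, never from a script. Its argument "moves" is a list of rows, each an object of numbers: "dx", "dy", "dz": the shift along the tool's x, y, z in m; "twist": the turn about the tool's z in degrees. A call has 1 to 5 rows; each row is the pose to reach, as a shift and turn from the pose commanded when the call began, along the tool's axes at that moment; what a row does not reach only later rows make up. A row lasts 1/10 s, in which the tool goes at most 50 mm and 8.59 degrees, less where a joint would pass 70% of its speed; a pose out of reach is approached as far as the arm can. A call with a gripper value outside its range is refused whole. "grip" is the finger opening in m, from 0 to 0.0951, set as the call begins (left out, the last holds). The fingers move at their own pace and stop on an object; the grip force is fixed at half the most. Time passes only in rows, so rows that repeat a pose let the fingers close. It gives the time, the measured TCP pose, the force and the opening at its end, in the units of the state.
- state(): the state, without advancing time (a new reading comes with each control period).
- read_camera(name): name is "scene" or "top" or "wrist"; returns (picture, depth): 480x640x3 uint8, red, green, blue; 480x640 float32, mm along the optical axis (not along the pixel's ray), 0 where there is no reading.
- camera_info(name): a dict with "mtx" (3x3 intrinsics, pixels), "R" (3x3) and "t" (3): a world point X has camera coordinates R X + t. Camera axes: x right, y down, z forward; pixel columns grow to the right and rows downward; lengths in mm; the calibration is good to about 2 mm. The wrist camera is an equidistant fisheye: a pixel r from the principal point sees the ray r / f radians off the axis. A picture is of the moment at which its call begins: read the wrist's pose just before it. camera_info takes no time and is no camera call; for the wrist camera it gives the pose at the moment of the call.
- job_done(): hands the job in, once; it reports no verdict.
The state is a dict: "t": time; "joints": joint angles; "qvel": joint speeds; "tau": joint torques, N m; "eef_pos": TCP position; "tcp_rot": TCP orientation; "ft_force": force on the tool from outside, world axes, zero at the start; "moment": the same for the moment, N m; "opening": opening from 0.0 (shut) to 1.0 (fully open).
Only numpy, scipy, OpenCV 4.12 (cv2) and the standard library are available. Lean on these libraries where they do the work, as an engineer would, in place of code of your own. Each camera call takes 0.05 s, during which the arm holds its last target. There are 200 camera calls.

TASK

Set every orange practice ball on the table into a dimple of the grey ball tray, one to a dimple, so that none can roll any more. Once they are all in, log the load: pick up the wand scanner, point its window squarely at the middle of the tag on the tag stand from about 80 mm away and hold it steady there for two seconds. Then lay the scanner back down flat in the middle of its blue pad, with all the balls still in their dimples and the other things on the table left where they were.

Things in the scene. Friction and masses are not known exactly. Their poses are not given: they have to be found in the camera images.
- ball0: one of up to five orange payload-drop practice balls (soft foam, 60 mm across, about 60 g, one thin white band); origin at its centre; pushed, it rolls some way and stops; starts on a grey felt mat (3 mm thick, with a blue edge 12 mm high) to the left; absent in some starts
- ball1: one of up to five orange payload-drop practice balls (soft foam, 60 mm across, about 60 g, one thin white band); origin at its centre; pushed, it rolls some way and stops; starts on a grey felt mat (3 mm thick, with a blue edge 12 mm high) to the left; absent in some starts
- ball2: one of up to five orange payload-drop practice balls (soft foam, 60 mm across, about 60 g, one thin white band); origin at its centre; pushed, it rolls some way and stops; starts on a grey felt mat (3 mm thick, with a blue edge 12 mm high) to the left; absent in some starts
- ball3: one of up to five orange payload-drop practice balls (soft foam, 60 mm across, about 60 g, one thin white band); origin at its centre; pushed, it rolls some way and stops; starts on a grey felt mat (3 mm thick, with a blue edge 12 mm high) to the left; absent in some starts
- ball4: one of up to five orange payload-drop practice balls (soft foam, 60 mm across, about 60 g, one thin white band); origin at its centre; pushed, it rolls some way and stops; starts on a grey felt mat (3 mm thick, with a blue edge 12 mm high) to the left; absent in some starts
- tray: grey ball tray, fixed, 285 mm (its x) x 190 mm (its y) x 18 mm high, with six round dimples (black-floored, 40 mm across) in 3 rows along x and 2 along y, 95 mm apart; origin at the centre of its underside. A ball resting in a dimple stands with its centre 22 mm above the tray's top face (about 40 mm above the table)
- dimple0 (a point): centre of one dimple's mouth, flush with the tray's top face (18 mm above the table)
- dimple1 (a point): centre of one dimple's mouth, flush with the tray's top face (18 mm above the table)
- dimple2 (a point): centre of one dimple's mouth, flush with the tray's top face (18 mm above the table)
- dimple3 (a point): centre of one dimple's mouth, flush with the tray's top face (18 mm above the table)
- dimple4 (a point): centre of one dimple's mouth, flush with the tray's top face (18 mm above the table)
- dimple5 (a point): centre of one dimple's mouth, flush with the tray's top face (18 mm above the table)
- wand: wand scanner: black straight square-section bar 160 mm long (its x), 40 x 40 mm, about 160 g, yellow head with a red window at its +x end; origin at its middle (centre of the section). It reads straight ahead along +x. It starts lying on the blue pad with its centre 24 mm above the table and may lie on any of its four long sides
- window (a point): centre of the scanner's red window, on the middle of its front end, 80 mm along +x from the scanner's origin; axes as the scanner's
- pad: blue felt pad of the scanner, fixed, 260 mm (its x) x 130 mm (its y) x 4 mm; origin at the centre of its underside
- tag_stand: small fixed stand with a leaning white plate (85 mm square) carrying a black-and-white square tag (55 mm); origin on the table below the tag's centre; its x axis is level and points from the front to the back, so the tag faces its -x, leaning back 0.5 rad. To face the tag squarely the scanner's x axis is level and parallel to this x axis
- tag (a point): centre of the tag, on the plate's front face, 115 mm above the table
- propeller: white two-blade propeller, 200 mm long, lying flat; a bystander, origin at the centre of its underside
- lens_cap: smoky grey round camera lens cap, 66 mm across, 12 mm thick; a bystander, origin at the centre of its underside
- bracket: yellow U-shaped gimbal bracket, 70 x 40 mm, 56 mm tall; a bystander, origin at the centre of its underside
- magnet: steel ring magnet, 64 mm across, 12 mm thick; a bystander, origin at the centre of its underside
- driver: screwdriver, 180 mm long; a bystander, origin at its middle
- battery: blue and white battery pack, 105 x 38 x 30 mm; a bystander, origin at the centre of its underside
- motor: aluminium motor with a red band, 56 mm across, 48 mm tall; a bystander, origin at the centre of its underside
Mind the look-alikes: they are no part of the job. What is shaped like the ball3 but green or turquoise is not meant.

How it is judged (in metres and radians):
On the way, in this order (a step that is already met when the one before it is completed fails the run):
1. every ball present rests in a dimple of the tray ((horizontal distance between ball0 and dimple0 below 0.007 m or horizontal distance between ball0 and dimple1 below 0.007 m or horizontal distance between ball0 and dimple2 below 0.007 m or horizontal distance between ball0 and dimple3 below 0.007 m or horizontal distance between ball0 and dimple4 below 0.007 m or horizontal distance between ball0 and dimple5 below 0.007 m) and height (world z) of each of ball0, ball1, ball2, ball3, ball4 below 0.045 m and linear speed of each of ball0, ball1, ball2, ball3, ball4 below 0.03 m/s and (horizontal distance between ball1 and dimple0 below 0.007 m or horizontal distance between ball1 and dimple1 below 0.007 m or horizontal distance between ball1 and dimple2 below 0.007 m or horizontal distance between ball1 and dimple3 below 0.007 m or horizontal distance between ball1 and dimple4 below 0.007 m or horizontal distance between ball1 and dimple5 below 0.007 m) and (horizontal distance between ball2 and dimple0 below 0.007 m or horizontal distance between ball2 and dimple1 below 0.007 m or horizontal distance between ball2 and dimple2 below 0.007 m or horizontal distance between ball2 and dimple3 below 0.007 m or horizontal distance between ball2 and dimple4 below 0.007 m or horizontal distance between ball2 and dimple5 below 0.007 m) and (horizontal distance between ball3 and dimple0 below 0.007 m or horizontal distance between ball3 and dimple1 below 0.007 m or horizontal distance between ball3 and dimple2 below 0.007 m or horizontal distance between ball3 and dimple3 below 0.007 m or horizontal distance between ball3 and dimple4 below 0.007 m or horizontal distance between ball3 and dimple5 below 0.007 m) and (horizontal distance between ball4 and dimple0 below 0.007 m or horizontal distance between ball4 and dimple1 below 0.007 m or horizontal distance between ball4 and dimple2 below 0.007 m or horizontal distance between ball4 and dimple3 below 0.007 m or horizontal distance between ball4 and dimple4 below 0.007 m or horizontal distance between ball4 and dimple5 below 0.007 m)), for 0.3 s.
2. the scanner is held steady with its window 45 to 115 mm from the tag's centre, the tag's centre within 18 mm up, down or sideways of its line of sight, squarely (within 0.4 rad), for 1.5 s (x of tag in the frame of window between 0.045 and 0.115 m and y of tag in the frame of window between -0.018 and 0.018 m and z of tag in the frame of window between -0.018 and 0.018 m and angle between the x axis of wand and the x axis of tag_stand, either way round below 0.4 rad and linear speed of wand below 0.03 m/s), for 1.5 s.
At the end, for the whole second after the job is handed in: every ball present is at rest in a dimple (centre within 7 mm of the dimple's centre seen from above, and less than 45 mm above the table); the scanner lies flat (within 0.15 rad) on its blue pad, its middle within 50 mm of the pad's middle, at rest (all of step 1 and horizontal distance between wand and pad below 0.05 m and height (world z) of wand below 0.032 m and angle between wand's own x axis and vertical between 1.42 and 1.72 rad and linear speed of wand below 0.02 m/s); the robot touches nothing.
It fails at once if a bystander is pushed more than 50 mm from its place (distance of any of propeller, lens_cap, bracket, magnet, driver, battery, motor from where it was at the start of the episode above 0.05 m).
Of ball0, ball1, ball2, ball3, ball4 only 4 to 5 are there at a start; the rules pass over those that are not, and their reading is None.
At some moment in a run one of ball0, ball1, ball2, ball3, ball4, wand may be knocked a few centimetres aside while the robot is not near it.
Once in a run the grip may slacken for a moment while it holds something.
It also fails if it takes over 210 s, if anything falls off the work surface, if the arm or the gripper's body presses on something with over 40 N, if the wrist force passes 120 N, or if a joint passes its speed limit or range.

## Working session

There is one attempt and no reset: what is moved stays moved. The work goes in short steps, Python scripts to look and compute and a tool call to move; the robot and the scene stay as the last step left them, time stands still between calls to the robot, and variables do not carry over. Pictures are saved under pics/ and viewed, about 12 in all and at most 16, crops included, and the job is handed in when it is done.

Besides the shell and the picture viewer there is one more tool, called after ">>>" as name([rows], argument=value, ...), one row to a line, values as JSON. carry_out: Moves the arm, as the interface text tells. Its arguments: {"type":"object","properties":{"moves":{"type":"array","items":{"type":"object","properties":{"dx":{"type":"number"},"dy":{"type":"number"},"dz":{"type":"number"},"twist":{"type":"number"}}}},"grip":{"type":"number"}},"required":["moves"]}

```bash
mkdir -p pics; cat > h.py <<'E'
from cell import *
import numpy as np, cv2
def snap(n,f=None):
    ci=camera_info(n); p,d=read_camera(n)
    if f: cv2.imwrite('pics/'+f,cv2.cvtColor(p,cv2.COLOR_RGB2BGR))
    return p,d,ci
def cast(ci,u,v,z):
    K=np.array(ci['mtx']);R=np.array(ci['R']);t=np.array(ci['t'])
    d=R.T@np.linalg.inv(K)@np.array([u,v,1.]);c=-R.T@t
    return c+d*(z-c[2])/d[2]
def pts(ci,d):
    K=np.array(ci['mtx']);R=np.array(ci['R']);t=np.array(ci['t'])
    v,u=np.mgrid[:480,:640];z=d.astype(float)
    P=np.stack([(u-K[0,2])/K[0,0]*z,(v-K[1,2])/K[1,1]*z,z],-1)
    return (P-t)@R
def st():
    s=state(); print('t',round(s['t'],2),'tcp',np.round(s['eef_pos'],1),'rot',np.round(s['tcp_rot'],3),'open',round(s['opening'],3),'F',np.round(s['ft_force'],1)); return s
E
python3 - <<'E'
from h import *
s=st(); print(s)
for n in('top','scene'):
    p,d,ci=snap(n,n+'0.png'); print(n,ci)
E
```

```text
t 0.0 tcp [ 241.5 -576.2  214. ] rot [-3.14  -0.     0.397] open 0.998 F [ 0.2  0.1 -0.5]
{'t': 0.0, 'joints': array([-1.27961604e+00,  4.91569477e-01,  1.55948538e+00, -2.57945514e-06,
        1.09169151e+00, -1.05605666e-01]), 'qvel': array([1.43222922e-03, 4.33252577e-04, 6.32812358e-04, 5.70583274e-05,
       2.07040092e-04, 1.53116871e-03]), 'tau': array([ 1.19022850e-03, -6.12643147e+01, -2.58180231e+01,  6.93530194e-02,
        4.82251926e-02, -1.10768869e-04]), 'eef_pos': array([ 241.4771981 , -576.18525397,  214.04321484]), 'tcp_rot': array([-3.14044513e+00, -1.19337171e-04,  3.96787074e-01]), 'ft_force': array([ 0.17064156,  0.08619899, -0.54056596]), 'moment': array([ 0.02010546, -0.01919919,  0.02009255]), 'opening': 0.9977712945376449}
top {'mtx': array([[588.46072302,   0.        , 308.72698291],
       [  0.        , 588.46072302, 232.69453714],
       [  0.        ,   0.        ,   1.        ]]), 'R': array([[-0.01422308, -0.99989478,  0.00285083],
       [-0.98193461,  0.01342947, -0.18874339],
       [ 0.18868525, -0.00548384, -0.9820223 ]]), 't': array([  42.89732201,  535.53539309, 1412.36796417])}
scene {'mtx': array([[446.49981468,   0.        , 319.48761974],
       [  0.        , 446.49981468, 242.98731946],
       [  0.        ,   0.        ,   1.        ]]), 'R': array([[ 0.47328744,  0.880803  , -0.01360456],
       [ 0.75429475, -0.41319046, -0.51020885],
       [-0.45501476,  0.23121359, -0.85994293]]), 't': array([-259.36862427, -310.28803198, 1637.95742506])}
```

View pics/top0.png

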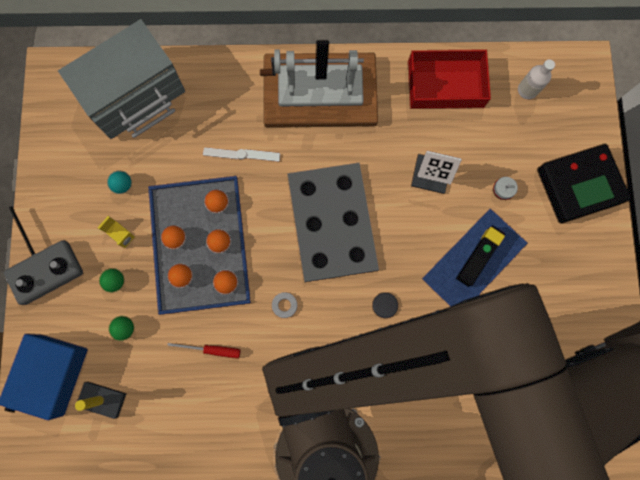

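View pics/scene0.png

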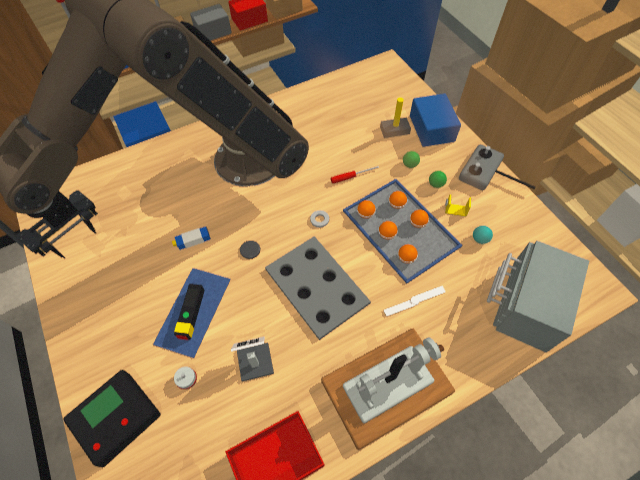

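The top view shows five orange balls on the mat (173–225, 200–282), the tray with its six dimples near (333,222), and the wand at (483,255) pointing up and right. The tag is at (440,167). The scene view agrees, and the battery sits near the arm at (192,238).

```bash
cat >> h.py <<'E'
def blobs(m,lo,hi):
    n,l,s,c=cv2.connectedComponentsWithStats(m.astype(np.uint8))
    return [(c[i],s[i][4],l==i) for i in range(1,n) if lo<=s[i][4]<=hi]
def balls(n='top'):
    p,d,ci=snap(n); h=cv2.cvtColor(p,cv2.COLOR_RGB2HSV)
    m=cv2.inRange(h,(4,150,90),(16,255,255)); m=cv2.morphologyEx(m,cv2.MORPH_CLOSE,np.ones((5,5)))
    out=[]
    for c,a,l in blobs(m,150,1500):
        k=cv2.findContours(l.astype(np.uint8),0,2)[0][0]; (u,v),r=cv2.minEnclosingCircle(k)
        out.append((cast(ci,u,v,33)[:2],(u,v),r,a))
    return out
E
python3 - <<'E'
from h import *
for n in('top','scene'):
    print(n)
    for b in balls(n): print(' ball',np.round(b[0],1),np.round(b[1],1),round(b[2],1),b[3])
    p,d,ci=snap(n); h=cv2.cvtColor(p,cv2.COLOR_RGB2HSV)
    roi=(slice(165,275),slice(290,375)) if n=='top' else (slice(245,330),slice(270,365))
    m=np.zeros((480,640),bool); m[roi]=p[roi].max(2)<32
    D=[cast(ci,*c,16)[:2] for c,a,_ in blobs(m,40,400)]; print(' dimples',np.round(D,1).tolist(),np.mean(D,0))
    P=pts(ci,d)
    # pad (blue), wand
    w=(slice(205,310),slice(420,530)) if n=='top' else (slice(265,360),slice(150,232))
    b=np.zeros((480,640),np.uint8); hs=h[w]; b[w]=(cv2.inRange(hs,(100,120,40),(125,255,255)))
    b=cv2.morphologyEx(b,cv2.MORPH_CLOSE,np.ones((25,25)))
    k=max(cv2.findContours(b,0,2)[0],key=cv2.contourArea); r=cv2.boxPoints(cv2.minAreaRect(k))
    C=np.array([cast(ci,*q,4)[:2] for q in r]); print(' pad',np.round(C,0).tolist(),C.mean(0),[np.linalg.norm(C[i]-C[i-1]).round() for i in range(4)])
    hi=np.zeros((480,640),bool); hi[w]=(P[w][...,2]>32)&(P[w][...,2]<60)
    for c,a,l in blobs(hi,100,3000):
        q=P[l]; rr=cv2.minAreaRect(q[:,:2].astype(np.float32)); print(' wand',np.round(rr[0],1),rr[1],rr[2],a,np.median(q[:,2]))
        print(cv2.boxPoints(rr).round(1).tolist())
    yl=np.zeros((480,640),np.uint8); yl[w]=cv2.inRange(hs,(22,150,120),(34,255,255)); 
    for c,a,_ in blobs(yl,20,900): print(' yellow',cast(ci,*c,44)[:2],a)
    # tag
    w=(slice(140,200),slice(405,470)) if n=='top' else (slice(330,385),slice(225,280))
    pl=np.zeros((480,640),bool); pl[w]=(P[w][...,2]>60)
    for c,a,l in blobs(pl,60,3000):
        q=P[l]; o=q.mean(0); U,S,V=np.linalg.svd(q-o); print(' plate',o.round(1),'n',V[2].round(3),S.round(0),q.min(0).round(),q.max(0).round())
    print(' z floor tray',np.median(P[222,345:350,2]) if n=='top' else np.median(P[285,295:300,2]))
E
```

```text
top
 ball [626.5 270.4] [215.8 200.3] 11.3 385
 ball [534.8 377.3] [172.7 236.4] 11.6 403
 ball [523.3 263.3] [218.  240.2] 11.5 401
 ball [437.4 358. ] [179.3 274.9] 11.7 418
 ball [418.4 245.2] [224.7 281.9] 11.7 414
 dimples [[673.6, -57.5], [660.4, 36.5], [579.4, -71.0], [566.0, 23.0], [485.5, -84.6], [472.0, 9.2]] [572.82077326 -24.07539911]
 pad [[422.0, -253.0], [603.0, -433.0], [511.0, -521.0], [334.0, -340.0]] [ 467.76171357 -386.83608881] [np.float64(124.0), np.float64(256.0), np.float64(127.0), np.float64(253.0)]
 wand [ 476.9 -394.1] (41.95590591430664, 163.70436096191406) 54.552799224853516 1085 45.9975497572969
[[398.0, -363.79998779296875], [531.4000244140625, -458.70001220703125], [555.7000122070312, -424.5], [422.3999938964844, -329.6000061035156]]
 yellow [ 524.19760548 -427.07490167] 206
 plate [ 679.3 -279.6  124.3] n [-0.962  0.072 -0.262] [2595.  765.  568.] [ 260. -326.   77.] [ 711.   43. 1488.]
 z floor tray 6.357968792813373
scene
 ball [-655.4  366. ] [264.  25.] 55.4 1020
 ball [-1083.6  -544.9] [36.5 35.3] 24.7 267
 ball [-327.7 -479.9] [ 92.5 141.1] 27.7
[... 416 characters left out ...]
5492356] [np.float64(125.0), np.float64(274.0), np.float64(139.0), np.float64(266.0)]
 wand [ 476.1 -393.7] (43.36005783081055, 161.7401885986328) 55.15776062011719 790 44.96417787950911
[[397.29998779296875, -365.29998779296875], [530.0, -457.70001220703125], [554.7999877929688, -422.1000061035156], [422.1000061035156, -329.70001220703125]]
 yellow [ 527.72954178 -423.40280324] 197
 plate [ 687.5 -281.5  134.2] n [ 0.909 -0.209 -0.36 ] [1257.  380.   78.] [ 650. -326.   79.] [1102. -235. 1247.]
 plate [ 709.7 -288.2   90.3] n [ 0.973 -0.155  0.17 ] [128.  56.  35.] [ 698. -299.   61.] [ 716. -277.  106.]
 z floor tray 17.37305538120947
  return _methods._mean(a, axis=axis, dtype=dtype,
  ret = ret.dtype.type(ret / rcount)
```

>>> carry_out([
  {"dx": 0.043,"dy": -0.02,"dz": 0,"twist": 5},
  {"dx": 0.086,"dy": -0.04,"dz": 0,"twist": 10},
  {"dx": 0.129,"dy": -0.06,"dz": 0,"twist": 15},
  {"dx": 0.172,"dy": -0.08,"dz": 0,"twist": 20},
  {"dx": 0.214,"dy": -0.101,"dz": 0,"twist": 22.7},
], grip=0.08)

```text
t: 0.8
eef_pos: [400.9, -399.1, 214.7]
tcp_rot: [3.141, -0.0, -0.003]
ft_force: [0.7, -0.4, -0.4]
opening: 0.841
```

>>> carry_out([
  {"dx": 0,"dy": 0,"dz": 0},
])

```text
schema error: expected keys dx, dy, dz, twist
```

>>> carry_out([
  {"dx": 0.016,"dy": -0.047,"dz": 0,"twist": 0},
  {"dx": 0.032,"dy": -0.094,"dz": 0,"twist": 0},
  {"dx": 0.048,"dy": -0.141,"dz": 0,"twist": 0},
  {"dx": 0.064,"dy": -0.188,"dz": 0,"twist": 0},
  {"dx": 0.08,"dy": -0.235,"dz": 0,"twist": 0},
])

```text
t: 1.3
eef_pos: [480.1, -163.6, 214.8]
tcp_rot: [3.141, -0.0, 0.0]
ft_force: [0.9, -0.7, -0.3]
opening: 0.84
```

>>> carry_out([
  {"dx": 0,"dy": -0.048,"dz": 0.01,"twist": 0},
  {"dx": 0,"dy": -0.096,"dz": 0.02,"twist": 0},
  {"dx": 0,"dy": -0.144,"dz": 0.03,"twist": 0},
  {"dx": 0,"dy": -0.192,"dz": 0.04,"twist": 0},
  {"dx": 0,"dy": -0.24,"dz": 0.05,"twist": 0},
])

```text
t: 1.8
eef_pos: [479.4, 76.3, 164.4]
tcp_rot: [3.141, -0.001, 0.0]
ft_force: [0.6, 0.7, 0.0]
opening: 0.841
```

>>> carry_out([
  {"dx": -0.016,"dy": -0.043,"dz": 0.01,"twist": 0},
  {"dx": -0.032,"dy": -0.086,"dz": 0.02,"twist": 0},
  {"dx": -0.048,"dy": -0.129,"dz": 0.03,"twist": 0},
  {"dx": -0.063,"dy": -0.17,"dz": 0.04,"twist": 0},
  {"dx": -0.063,"dy": -0.17,"dz": 0.055,"twist": 0},
])

```text
t: 2.3
eef_pos: [415.0, 248.2, 109.7]
tcp_rot: [-3.141, -0.001, 0.005]
ft_force: [-0.1, 0.0, 0.0]
opening: 0.841
```

```bash
python3 - <<'E'
from h import *
st()
p,d,ci=snap('wrist','w1.png')
for n in('top','scene'):
  for b in balls(n):
    if 300<b[0][0]<750: print(n,np.round(b[0],1),round(b[2],1))
E
```

```text
t 2.3 tcp [415.  248.2 109.7] rot [-3.141e+00 -1.000e-03  5.000e-03] open 0.841 F [-0.1  0.   0. ]
top [626.3 270.3] 11.3
top [535.3 377.6] 11.6
scene [434.7 358.2] 8.6
scene [415.5 246.5] 8.6
scene [532.5 377.4] 9.1
scene [519.5 265.4] 9.1
scene [622.3 272.2] 9.4
```

View pics/w1.png

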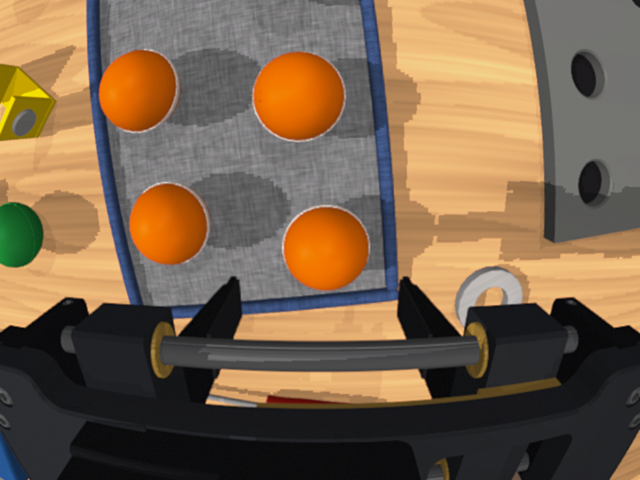

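The wrist view shows ball E at (326,247), centred between the open fingers and clear of the mat's blue edge. I'll go down and grip it.

>>> carry_out([
  {"dx": 0,"dy": 0,"dz": 0.04,"twist": 0},
  {"dx": 0,"dy": 0,"dz": 0.08,"twist": 0},
  {"dx": 0,"dy": 0,"dz": 0.09,"twist": 0},
  {"dx": 0,"dy": 0,"dz": 0.09,"twist": 0},
])

```text
t: 2.85
eef_pos: [416.6, 243.6, 19.3]
tcp_rot: [3.141, 0.002, -0.001]
ft_force: [-0.4, 0.3, -0.5]
opening: 0.84
```

>>> carry_out([
  {"dx": 0,"dy": 0,"dz": 0,"twist": 0},
  {"dx": 0,"dy": 0,"dz": 0,"twist": 0},
  {"dx": 0,"dy": 0,"dz": 0,"twist": 0},
  {"dx": 0,"dy": 0,"dz": 0,"twist": 0},
  {"dx": 0,"dy": 0,"dz": 0,"twist": 0},
], grip=0.045)

```text
t: 3.35
eef_pos: [417.1, 244.6, 20.6]
tcp_rot: [-3.141, -0.002, 0.001]
ft_force: [-0.6, -1.4, 9.3]
opening: 0.619
```

>>> carry_out([
  {"dx": 0,"dy": 0,"dz": -0.03,"twist": 0},
  {"dx": 0,"dy": 0,"dz": -0.06,"twist": 0},
  {"dx": 0,"dy": 0,"dz": -0.09,"twist": 0},
  {"dx": 0,"dy": 0,"dz": -0.09,"twist": 0},
])

```text
t: 3.75
eef_pos: [417.8, 245.1, 113.0]
tcp_rot: [-3.139, -0.006, 0.001]
ft_force: [-0.1, -0.1, -1.0]
opening: 0.62
```

```bash
python3 - <<'E'
from h import *
st()
p,d,ci=snap('scene','s2.png')
cv2.imwrite('pics/s2c.png',cv2.cvtColor(cv2.resize(p[120:340,240:480],None,fx=2.5,fy=2.5),cv2.COLOR_RGB2BGR))
E
```

```text
t 3.75 tcp [417.8 245.1 113. ] rot [-3.139e+00 -6.000e-03  1.000e-03] open 0.62 F [-0.1 -0.1 -1. ]
```

View pics/s2c.png

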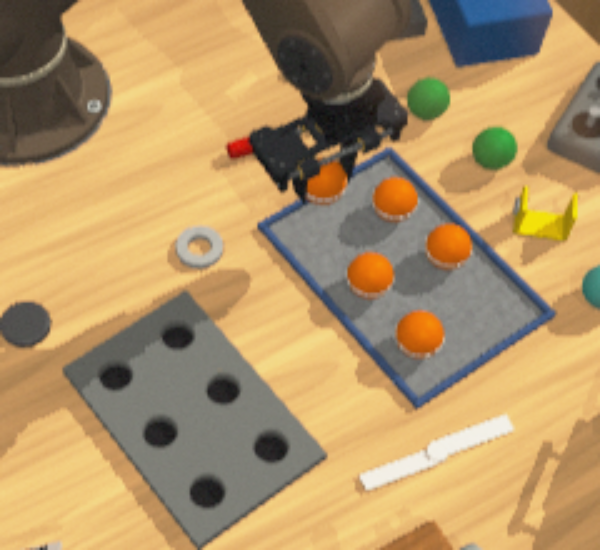

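Ball E is in the grip in the left jaws at crop (325,180). The other four balls haven't moved. Next it goes into the near-left dimple.

>>> carry_out([
  {"dx": 0.01,"dy": 0.047,"dz": 0,"twist": 0},
  {"dx": 0.02,"dy": 0.094,"dz": 0,"twist": 0},
  {"dx": 0.03,"dy": 0.141,"dz": 0,"twist": 0},
  {"dx": 0.042,"dy": 0.188,"dz": 0,"twist": 0},
  {"dx": 0.0535,"dy": 0.235,"dz": 0,"twist": 0},
])

```text
t: 4.3
eef_pos: [469.8, 7.6, 108.7]
tcp_rot: [-3.141, 0.001, 0.001]
ft_force: [0.7, 0.5, -0.9]
opening: 0.623
```

>>> carry_out([
  {"dx": 0,"dy": 0,"dz": 0,"twist": 0},
  {"dx": 0,"dy": 0,"dz": 0.04,"twist": 0},
  {"dx": 0,"dy": 0,"dz": 0.065,"twist": 0},
  {"dx": 0,"dy": 0,"dz": 0.08,"twist": 0},
  {"dx": 0,"dy": 0,"dz": 0.08,"twist": 0},
])

```text
t: 4.8
eef_pos: [468.9, 9.9, 27.3]
tcp_rot: [-3.141, 0.004, 0.001]
ft_force: [-0.6, 1.0, -0.0]
opening: 0.621
```

>>> carry_out([
  {"dx": 0,"dy": 0,"dz": 0.001,"twist": 0},
  {"dx": 0,"dy": 0,"dz": 0.001,"twist": 0},
  {"dx": 0,"dy": 0,"dz": 0.001,"twist": 0},
  {"dx": 0,"dy": 0,"dz": 0.001,"twist": 0},
], grip=0.078)

```text
t: 5.2
eef_pos: [470.3, 9.5, 29.1]
tcp_rot: [3.141, -0.001, 0.001]
ft_force: [-0.0, -0.6, 0.2]
opening: 0.81
```

>>> carry_out([
  {"dx": 0,"dy": 0,"dz": -0.03,"twist": 0},
  {"dx": 0,"dy": 0,"dz": -0.08,"twist": 0},
  {"dx": 0,"dy": 0,"dz": -0.08,"twist": 0},
])

```text
t: 5.5
eef_pos: [472.2, 9.3, 113.5]
tcp_rot: [3.141, -0.008, 0.001]
ft_force: [1.5, -0.6, -0.9]
opening: 0.819
```

```bash
python3 - <<'E'
from h import *
st()
for n in('top','scene'):
  for b in balls(n):
    if 300<b[0][0]<750: print(n,np.round(b[0],1),np.round(b[1],1),round(b[2],1))
p,d,ci=snap('scene')
cv2.imwrite('pics/s3.png',cv2.cvtColor(cv2.resize(p[120:340,240:480],None,fx=2.5,fy=2.5),cv2.COLOR_RGB2BGR))
E
```

```text
t 5.5 tcp [472.2   9.3 113.5] rot [ 3.141e+00 -8.000e-03  1.000e-03] open 0.819 F [ 1.5 -0.6 -0.9]
top [626.3 270.3] [215.9 200.4] 11.3
top [533.2 376.9] [172.8 237. ] 11.6
top [523.2 263.7] [217.9 240.3] 11.4
top [437.4 358. ] [179.3 274.9] 11.7
scene [434.7 358.2] [397.6 199. ] 8.6
scene [532.5 377.8] [419.2 218. ] 9.1
scene [519.5 265.4] [387.9 229. ] 9.1
scene [467.7  10.6] [310.2 249.8] 9.2
scene [622.3 272.2] [407.7 252.6] 9.4
```

View pics/s3.png

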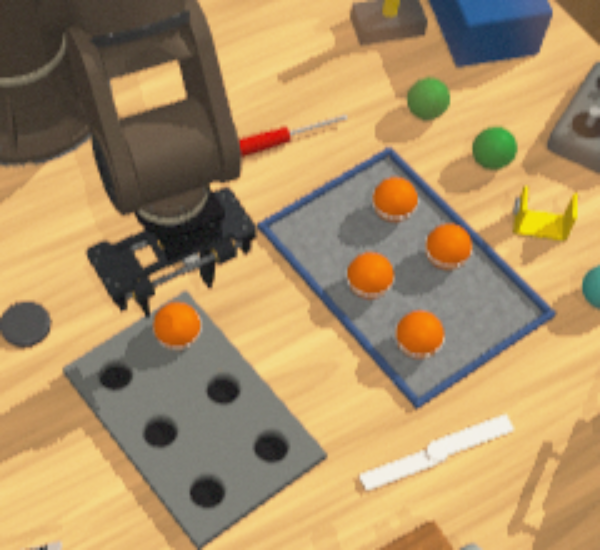

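Ball E sits in the near-left dimple at crop (177,325), and four balls remain on the mat. D is next.

>>> carry_out([
  {"dx": -0.005,"dy": -0.045,"dz": 0,"twist": 0},
  {"dx": -0.01,"dy": -0.09,"dz": 0,"twist": 0},
  {"dx": -0.015,"dy": -0.135,"dz": 0,"twist": 0},
  {"dx": -0.02,"dy": -0.18,"dz": 0,"twist": 0},
  {"dx": -0.025,"dy": -0.225,"dz": 0,"twist": 0},
])

```text
t: 6.15
eef_pos: [444.0, 236.0, 107.3]
tcp_rot: [3.141, 0.002, 0.0]
ft_force: [0.5, -0.4, -0.7]
opening: 0.823
```

>>> carry_out([
  {"dx": -0.004,"dy": -0.045,"dz": 0,"twist": 0},
  {"dx": -0.008,"dy": -0.09,"dz": 0,"twist": 0},
  {"dx": -0.0095,"dy": -0.1235,"dz": 0,"twist": 0},
  {"dx": -0.0095,"dy": -0.1235,"dz": 0,"twist": 0},
  {"dx": -0.0095,"dy": -0.1235,"dz": 0,"twist": 0},
])

```text
t: 6.65
eef_pos: [434.5, 357.8, 107.0]
tcp_rot: [3.14, 0.002, 0.002]
ft_force: [-0.1, 0.1, -0.6]
opening: 0.819
```

>>> carry_out([
  {"dx": 0,"dy": 0,"dz": 0.04,"twist": 0},
  {"dx": 0,"dy": 0,"dz": 0.075,"twist": 0},
  {"dx": 0,"dy": 0,"dz": 0.0895,"twist": 0},
  {"dx": 0,"dy": 0,"dz": 0.0895,"twist": 0},
])

```text
t: 7.05
eef_pos: [434.5, 355.8, 16.6]
tcp_rot: [3.139, 0.004, -0.001]
ft_force: [0.2, 0.2, -1.3]
opening: 0.824
```

>>> carry_out([
  {"dx": 0,"dy": 0,"dz": 0,"twist": 0},
  {"dx": 0,"dy": 0,"dz": 0,"twist": 0},
  {"dx": 0,"dy": 0,"dz": 0,"twist": 0},
  {"dx": 0,"dy": 0,"dz": 0,"twist": 0},
  {"dx": 0,"dy": 0,"dz": 0,"twist": 0},
], grip=0.045)

```text
t: 7.55
eef_pos: [435.8, 358.0, 19.9]
tcp_rot: [-3.141, -0.001, 0.001]
ft_force: [1.0, -3.4, 6.4]
opening: 0.622
```

>>> carry_out([
  {"dx": 0,"dy": 0,"dz": -0.03,"twist": 0},
  {"dx": 0,"dy": 0,"dz": -0.06,"twist": 0},
  {"dx": 0,"dy": 0,"dz": -0.09,"twist": 0},
  {"dx": 0,"dy": 0,"dz": -0.09,"twist": 0},
  {"dx": 0,"dy": 0,"dz": -0.09,"twist": 0},
])

```text
t: 8.05
eef_pos: [435.4, 358.0, 109.4]
tcp_rot: [-3.141, -0.001, 0.001]
ft_force: [0.8, -0.4, -0.5]
opening: 0.622
```

```bash
python3 - <<'E'
from h import *
st()
for n in('top','scene'):
  for b in balls(n):
    if 300<b[0][0]<750: print(n,np.round(b[0],1),round(b[2],1))
E
```

```text
t 8.05 tcp [435.4 358.  109.4] rot [-3.141e+00 -1.000e-03  1.000e-03] open 0.622 F [ 0.8 -0.4 -0.5]
top [626.3 270.3] 11.3
top [536.3 375.7] 10.8
top [523.2 263.7] 11.4
top [474.4   8. ] 11.3
scene [382.5 410.6] 9.3
scene [532.5 377.8] 9.1
scene [519.5 265.4] 9.1
scene [466.7  10.8] 9.3
scene [622.5 272. ] 9.4
```

>>> carry_out([
  {"dx": 0.005,"dy": 0.045,"dz": -0.005,"twist": 0},
  {"dx": 0.01,"dy": 0.09,"dz": -0.01,"twist": 0},
  {"dx": 0.015,"dy": 0.135,"dz": -0.01,"twist": 0},
  {"dx": 0.02,"dy": 0.18,"dz": -0.01,"twist": 0},
  {"dx": 0.025,"dy": 0.225,"dz": -0.01,"twist": 0},
])

```text
t: 8.65
eef_pos: [460.0, 131.2, 118.1]
tcp_rot: [3.141, 0.002, 0.001]
ft_force: [2.0, 0.6, 0.5]
opening: 0.619
```

>>> carry_out([
  {"dx": 0.005,"dy": 0.045,"dz": 0,"twist": 0},
  {"dx": 0.01,"dy": 0.09,"dz": 0,"twist": 0},
  {"dx": 0.015,"dy": 0.135,"dz": 0,"twist": 0},
  {"dx": 0.02,"dy": 0.18,"dz": 0,"twist": 0},
  {"dx": 0.0235,"dy": 0.217,"dz": 0,"twist": 0},
])

```text
t: 9.15
eef_pos: [483.8, -86.2, 118.0]
tcp_rot: [-3.141, 0.002, -0.0]
ft_force: [0.8, 0.2, -1.1]
opening: 0.624
```

>>> carry_out([
  {"dx": 0,"dy": 0,"dz": 0,"twist": 0},
  {"dx": 0,"dy": 0,"dz": 0.045,"twist": 0},
  {"dx": 0,"dy": 0,"dz": 0.075,"twist": 0},
  {"dx": 0,"dy": 0,"dz": 0.091,"twist": 0},
  {"dx": 0,"dy": 0,"dz": 0.091,"twist": 0},
])

```text
t: 9.65
eef_pos: [483.1, -83.3, 25.6]
tcp_rot: [-3.14, 0.004, 0.001]
ft_force: [0.4, -0.6, 0.1]
opening: 0.624
```

>>> carry_out([
  {"dx": 0,"dy": 0,"dz": 0,"twist": 0},
  {"dx": 0,"dy": 0,"dz": 0,"twist": 0},
  {"dx": 0,"dy": 0,"dz": 0,"twist": 0},
  {"dx": 0,"dy": 0,"dz": 0,"twist": 0},
], grip=0.078)

```text
t: 10.05
eef_pos: [484.4, -83.9, 28.6]
tcp_rot: [3.141, -0.001, 0.001]
ft_force: [0.1, 0.2, -0.6]
opening: 0.814
```

>>> carry_out([
  {"dx": 0,"dy": 0,"dz": -0.03,"twist": 0},
  {"dx": 0,"dy": 0,"dz": -0.08,"twist": 0},
  {"dx": 0,"dy": 0,"dz": -0.09,"twist": 0},
  {"dx": 0,"dy": 0,"dz": -0.09,"twist": 0},
])

```text
t: 10.45
eef_pos: [484.9, -84.2, 119.9]
tcp_rot: [3.14, -0.004, 0.001]
ft_force: [0.1, -0.8, 0.3]
opening: 0.821
```

```bash
python3 - <<'E'
from h import *
st()
for n in('top','scene'):
  for b in balls(n):
    if 300<b[0][0]<750: print(n,np.round(b[0],1),round(b[2],1))
E
```

```text
t 10.45 tcp [484.9 -84.2 119.9] rot [ 3.14e+00 -4.00e-03  1.00e-03] open 0.821 F [ 0.1 -0.8  0.3]
top [626.3 270.3] 11.3
top [534.1 377.4] 11.5
top [523.2 263.7] 11.4
top [474.2   9.4] 11.3
scene [532.5 377.8] 9.1
scene [519.5 265.4] 9.1
scene [467.7  10.6] 9.2
scene [622.3 272.2] 9.4
scene [481.4 -83.9] 9.5
```

>>> carry_out([
  {"dx": 0.005,"dy": -0.045,"dz": 0,"twist": 0},
  {"dx": 0.01,"dy": -0.09,"dz": 0,"twist": 0},
  {"dx": 0.015,"dy": -0.135,"dz": 0,"twist": 0},
  {"dx": 0.02,"dy": -0.18,"dz": 0,"twist": 0},
  {"dx": 0.025,"dy": -0.225,"dz": 0,"twist": 0},
])

```text
t: 11.05
eef_pos: [508.3, 142.7, 116.3]
tcp_rot: [3.141, 0.003, 0.0]
ft_force: [0.2, -0.5, -0.4]
opening: 0.819
```

>>> carry_out([
  {"dx": 0.005,"dy": -0.045,"dz": 0,"twist": 0},
  {"dx": 0.01,"dy": -0.09,"dz": 0,"twist": 0},
  {"dx": 0.0125,"dy": -0.1235,"dz": 0,"twist": 0},
  {"dx": 0.0125,"dy": -0.1235,"dz": 0,"twist": 0},
  {"dx": 0.0125,"dy": -0.1235,"dz": 0,"twist": 0},
])

```text
t: 11.55
eef_pos: [520.6, 264.7, 116.1]
tcp_rot: [3.14, 0.003, 0.002]
ft_force: [-0.1, -1.0, -0.1]
opening: 0.824
```

>>> carry_out([
  {"dx": 0,"dy": 0,"dz": 0.045,"twist": 0},
  {"dx": 0,"dy": 0,"dz": 0.08,"twist": 0},
  {"dx": 0,"dy": 0,"dz": 0.0985,"twist": 0},
  {"dx": 0,"dy": 0,"dz": 0.0985,"twist": 0},
])

```text
t: 11.95
eef_pos: [520.0, 262.5, 16.5]
tcp_rot: [3.139, 0.006, -0.001]
ft_force: [0.1, 0.3, 0.8]
opening: 0.822
```

>>> carry_out([
  {"dx": 0,"dy": 0,"dz": 0,"twist": 0},
  {"dx": 0,"dy": 0,"dz": 0,"twist": 0},
  {"dx": 0,"dy": 0,"dz": 0,"twist": 0},
  {"dx": 0,"dy": 0,"dz": 0,"twist": 0},
  {"dx": 0,"dy": 0,"dz": 0,"twist": 0},
], grip=0.045)

```text
t: 12.45
eef_pos: [522.0, 264.5, 20.6]
tcp_rot: [-3.141, -0.002, 0.001]
ft_force: [-0.1, -2.7, 7.1]
opening: 0.621
```

>>> carry_out([
  {"dx": 0,"dy": 0,"dz": -0.03,"twist": 0},
  {"dx": 0,"dy": 0,"dz": -0.06,"twist": 0},
  {"dx": 0,"dy": 0,"dz": -0.1,"twist": 0},
  {"dx": 0,"dy": 0,"dz": -0.1,"twist": 0},
  {"dx": 0,"dy": 0,"dz": -0.1,"twist": 0},
])

```text
t: 12.95
eef_pos: [521.6, 264.6, 120.3]
tcp_rot: [-3.141, -0.002, 0.001]
ft_force: [-0.4, 0.1, -1.4]
opening: 0.618
```

```bash
python3 - <<'E'
from h import *
st()
for n in('top','scene'):
  for b in balls(n):
    if 300<b[0][0]<750: print(n,np.round(b[0],1),round(b[2],1))
E
```

```text
t 12.95 tcp [521.6 264.6 120.3] rot [-3.141e+00 -2.000e-03  1.000e-03] open 0.618 F [-0.4  0.1 -1.4]
top [488.6 -87.3] 11.4
top [475.    8.4] 11.5
scene [468.4 314.1] 9.7
scene [531.3 378.4] 9.0
scene [467.6  10.6] 9.2
scene [622.3 272.2] 9.4
scene [481.4 -83.9] 9.5
```

>>> carry_out([
  {"dx": 0.008,"dy": 0.048,"dz": 0,"twist": 0},
  {"dx": 0.016,"dy": 0.096,"dz": 0,"twist": 0},
  {"dx": 0.025,"dy": 0.144,"dz": 0,"twist": 0},
  {"dx": 0.034,"dy": 0.192,"dz": 0,"twist": 0},
  {"dx": 0.043,"dy": 0.2405,"dz": 0,"twist": 0},
])

```text
t: 13.55
eef_pos: [564.2, 22.2, 118.3]
tcp_rot: [-3.141, 0.002, 0.001]
ft_force: [0.8, 0.6, 0.3]
opening: 0.615
```

>>> carry_out([
  {"dx": 0,"dy": 0,"dz": 0,"twist": 0},
  {"dx": 0,"dy": 0,"dz": 0.045,"twist": 0},
  {"dx": 0,"dy": 0,"dz": 0.075,"twist": 0},
  {"dx": 0,"dy": 0,"dz": 0.0915,"twist": 0},
  {"dx": 0,"dy": 0,"dz": 0.0915,"twist": 0},
])

```text
t: 14.05
eef_pos: [563.4, 24.3, 25.2]
tcp_rot: [-3.141, 0.004, 0.001]
ft_force: [-1.0, 0.3, -0.9]
opening: 0.623
```

>>> carry_out([
  {"dx": 0,"dy": 0,"dz": 0,"twist": 0},
  {"dx": 0,"dy": 0,"dz": 0,"twist": 0},
  {"dx": 0,"dy": 0,"dz": 0,"twist": 0},
  {"dx": 0,"dy": 0,"dz": 0,"twist": 0},
], grip=0.078)

```text
t: 14.45
eef_pos: [564.7, 24.2, 28.5]
tcp_rot: [3.141, -0.001, 0.001]
ft_force: [0.6, 0.7, -0.1]
opening: 0.813
```

>>> carry_out([
  {"dx": 0,"dy": 0,"dz": -0.03,"twist": 0},
  {"dx": 0,"dy": 0,"dz": -0.08,"twist": 0},
  {"dx": 0,"dy": 0,"dz": -0.09,"twist": 0},
  {"dx": 0,"dy": 0,"dz": -0.09,"twist": 0},
])

```text
t: 14.85
eef_pos: [565.4, 24.0, 120.1]
tcp_rot: [3.141, -0.004, 0.001]
ft_force: [-0.3, -0.5, -0.3]
opening: 0.821
```

```bash
python3 - <<'E'
from h import *
st()
for n in('top','scene'):
  for b in balls(n):
    if 300<b[0][0]<750: print(n,np.round(b[0],1),round(b[2],1))
E
```

```text
t 14.85 tcp [565.4  24.  120.1] rot [ 3.141e+00 -4.000e-03  1.000e-03] open 0.821 F [-0.3 -0.5 -0.3]
top [626.3 270.3] 11.3
top [534.  376.6] 11.6
top [488.7 -87.8] 11.3
scene [532.5 377.8] 9.1
scene [622.5 272. ] 9.4
scene [480.6 -84. ] 9.4
scene [562.3  25. ] 9.6
```

>>> carry_out([
  {"dx": -0.004,"dy": -0.045,"dz": 0,"twist": 0},
  {"dx": -0.008,"dy": -0.09,"dz": 0,"twist": 0},
  {"dx": -0.012,"dy": -0.135,"dz": 0,"twist": 0},
  {"dx": -0.016,"dy": -0.18,"dz": 0,"twist": 0},
  {"dx": -0.02,"dy": -0.225,"dz": 0,"twist": 0},
])

```text
t: 15.45
eef_pos: [543.4, 250.5, 116.1]
tcp_rot: [3.141, 0.003, 0.0]
ft_force: [0.5, -0.7, -1.2]
opening: 0.822
```

>>> carry_out([
  {"dx": -0.004,"dy": -0.045,"dz": 0,"twist": 0},
  {"dx": -0.008,"dy": -0.09,"dz": 0,"twist": 0},
  {"dx": -0.0115,"dy": -0.1285,"dz": 0,"twist": 0},
  {"dx": -0.0115,"dy": -0.1285,"dz": 0,"twist": 0},
  {"dx": -0.0115,"dy": -0.1285,"dz": 0,"twist": 0},
])

```text
t: 15.95
eef_pos: [531.9, 377.6, 115.9]
tcp_rot: [3.14, 0.003, 0.002]
ft_force: [0.2, -0.4, -0.1]
opening: 0.821
```

>>> carry_out([
  {"dx": 0,"dy": 0,"dz": 0.045,"twist": 0},
  {"dx": 0,"dy": 0,"dz": 0.08,"twist": 0},
  {"dx": 0,"dy": 0,"dz": 0.0985,"twist": 0},
  {"dx": 0,"dy": 0,"dz": 0.0985,"twist": 0},
])

```text
t: 16.35
eef_pos: [531.7, 375.1, 16.1]
tcp_rot: [3.138, 0.005, -0.001]
ft_force: [-0.6, 0.2, -0.3]
opening: 0.822
```

>>> carry_out([
  {"dx": 0,"dy": 0,"dz": 0,"twist": 0},
  {"dx": 0,"dy": 0,"dz": 0,"twist": 0},
  {"dx": 0,"dy": 0,"dz": 0,"twist": 0},
  {"dx": 0,"dy": 0,"dz": 0,"twist": 0},
  {"dx": 0,"dy": 0,"dz": 0,"twist": 0},
], grip=0.045)

```text
t: 16.85
eef_pos: [533.4, 377.6, 20.7]
tcp_rot: [-3.141, -0.002, 0.001]
ft_force: [0.0, -2.8, 6.2]
opening: 0.622
```

>>> carry_out([
  {"dx": 0,"dy": 0,"dz": -0.03,"twist": 0},
  {"dx": 0,"dy": 0,"dz": -0.06,"twist": 0},
  {"dx": 0,"dy": 0,"dz": -0.1,"twist": 0},
  {"dx": 0,"dy": 0,"dz": -0.1,"twist": 0},
  {"dx": 0,"dy": 0,"dz": -0.1,"twist": 0},
])

```text
t: 17.35
eef_pos: [533.0, 377.6, 120.4]
tcp_rot: [-3.141, -0.001, 0.001]
ft_force: [-0.9, -0.4, -0.1]
opening: 0.622
```

```bash
python3 - <<'E'
from h import *
st()
for n in('top','scene'):
  for b in balls(n):
    if 300<b[0][0]<750: print(n,np.round(b[0],1),round(b[2],1))
E
```

```text
t 17.35 tcp [533.  377.6 120.4] rot [-3.141e+00 -1.000e-03  1.000e-03] open 0.622 F [-0.9 -0.4 -0.1]
top [626.5 270.4] 11.3
top [569.4  21.6] 11.2
top [488.4 -87. ] 11.3
top [474.3   8.8] 11.5
scene [483.2 437.3] 9.7
scene [467.7  10.6] 9.2
scene [622.3 272.2] 9.4
scene [480.6 -84. ] 9.4
scene [562.4  24.9] 9.5
```

>>> carry_out([
  {"dx": 0.0045,"dy": 0.045,"dz": 0,"twist": 0},
  {"dx": 0.009,"dy": 0.09,"dz": 0,"twist": 0},
  {"dx": 0.0135,"dy": 0.135,"dz": 0,"twist": 0},
  {"dx": 0.018,"dy": 0.18,"dz": 0,"twist": 0},
  {"dx": 0.0225,"dy": 0.225,"dz": 0,"twist": 0},
])

```text
t: 17.95
eef_pos: [554.9, 150.8, 118.3]
tcp_rot: [3.141, 0.002, 0.001]
ft_force: [0.6, -0.4, 0.0]
opening: 0.62
```

>>> carry_out([
  {"dx": 0.0045,"dy": 0.045,"dz": 0,"twist": 0},
  {"dx": 0.009,"dy": 0.09,"dz": 0,"twist": 0},
  {"dx": 0.0135,"dy": 0.135,"dz": 0,"twist": 0},
  {"dx": 0.018,"dy": 0.18,"dz": 0,"twist": 0},
  {"dx": 0.0225,"dy": 0.223,"dz": 0,"twist": 0},
])

```text
t: 18.45
eef_pos: [577.6, -72.4, 118.3]
tcp_rot: [-3.141, 0.002, 0.0]
ft_force: [1.2, -0.1, -0.5]
opening: 0.621
```

>>> carry_out([
  {"dx": 0,"dy": 0,"dz": 0,"twist": 0},
  {"dx": 0,"dy": 0,"dz": 0.045,"twist": 0},
  {"dx": 0,"dy": 0,"dz": 0.075,"twist": 0},
  {"dx": 0,"dy": 0,"dz": 0.0915,"twist": 0},
  {"dx": 0,"dy": 0,"dz": 0.0915,"twist": 0},
])

```text
t: 18.95
eef_pos: [577.0, -69.9, 25.2]
tcp_rot: [-3.141, 0.004, 0.001]
ft_force: [0.5, 0.4, -0.3]
opening: 0.624
```

>>> carry_out([
  {"dx": 0,"dy": 0,"dz": 0,"twist": 0},
  {"dx": 0,"dy": 0,"dz": 0,"twist": 0},
  {"dx": 0,"dy": 0,"dz": 0,"twist": 0},
  {"dx": 0,"dy": 0,"dz": 0,"twist": 0},
], grip=0.078)

```text
t: 19.35
eef_pos: [578.3, -70.4, 28.6]
tcp_rot: [3.141, -0.001, 0.001]
ft_force: [0.1, 0.0, 0.5]
opening: 0.815
```

>>> carry_out([
  {"dx": 0,"dy": 0,"dz": -0.03,"twist": 0},
  {"dx": 0,"dy": 0,"dz": -0.08,"twist": 0},
  {"dx": 0,"dy": 0,"dz": -0.09,"twist": 0},
  {"dx": 0,"dy": 0,"dz": -0.09,"twist": 0},
])

```text
t: 19.75
eef_pos: [579.0, -70.6, 120.2]
tcp_rot: [3.141, -0.004, 0.001]
ft_force: [0.2, -0.2, -0.3]
opening: 0.821
```

```bash
python3 - <<'E'
from h import *
st()
for n in('top','scene'):
  for b in balls(n):
    if 300<b[0][0]<750: print(n,np.round(b[0],1),round(b[2],1))
E
```

```text
t 19.75 tcp [579.  -70.6 120.2] rot [ 3.141e+00 -4.000e-03  1.000e-03] open 0.821 F [ 0.2 -0.2 -0.3]
top [626.5 270.4] 11.3
top [570.1  25.3] 10.4
scene [622.5 272. ] 9.4
scene [562.3  25. ] 9.6
scene [575.6 -69.8] 9.8
```

>>> carry_out([
  {"dx": 0.006,"dy": -0.045,"dz": 0,"twist": 0},
  {"dx": 0.012,"dy": -0.09,"dz": 0,"twist": 0},
  {"dx": 0.018,"dy": -0.135,"dz": 0,"twist": 0},
  {"dx": 0.024,"dy": -0.18,"dz": 0,"twist": 0},
  {"dx": 0.03,"dy": -0.225,"dz": 0,"twist": 0},
])

```text
t: 20.35
eef_pos: [607.4, 156.2, 116.1]
tcp_rot: [3.141, 0.003, 0.0]
ft_force: [0.5, 0.8, 0.6]
opening: 0.821
```

>>> carry_out([
  {"dx": 0.006,"dy": -0.045,"dz": 0,"twist": 0},
  {"dx": 0.012,"dy": -0.09,"dz": 0,"twist": 0},
  {"dx": 0.0165,"dy": -0.1165,"dz": 0,"twist": 0},
  {"dx": 0.0165,"dy": -0.1165,"dz": 0,"twist": 0},
  {"dx": 0.0165,"dy": -0.1165,"dz": 0,"twist": 0},
])

```text
t: 20.85
eef_pos: [623.6, 270.9, 116.1]
tcp_rot: [3.14, 0.003, 0.002]
ft_force: [-0.5, -1.0, 0.4]
opening: 0.82
```

>>> carry_out([
  {"dx": 0,"dy": 0,"dz": 0.045,"twist": 0},
  {"dx": 0,"dy": 0,"dz": 0.08,"twist": 0},
  {"dx": 0,"dy": 0,"dz": 0.0985,"twist": 0},
  {"dx": 0,"dy": 0,"dz": 0.0985,"twist": 0},
])

```text
t: 21.25
eef_pos: [622.9, 268.8, 16.1]
tcp_rot: [3.14, 0.006, -0.001]
ft_force: [-0.2, -0.8, 0.1]
opening: 0.821
```

>>> carry_out([
  {"dx": 0,"dy": 0,"dz": 0,"twist": 0},
  {"dx": 0,"dy": 0,"dz": 0,"twist": 0},
  {"dx": 0,"dy": 0,"dz": 0,"twist": 0},
  {"dx": 0,"dy": 0,"dz": 0,"twist": 0},
  {"dx": 0,"dy": 0,"dz": 0,"twist": 0},
], grip=0.045)

```text
t: 21.75
eef_pos: [625.1, 271.0, 20.8]
tcp_rot: [-3.141, -0.002, 0.001]
ft_force: [-0.2, -1.6, 7.1]
opening: 0.618
```

>>> carry_out([
  {"dx": 0,"dy": 0,"dz": -0.03,"twist": 0},
  {"dx": 0,"dy": 0,"dz": -0.06,"twist": 0},
  {"dx": 0,"dy": 0,"dz": -0.1,"twist": 0},
  {"dx": 0,"dy": 0,"dz": -0.1,"twist": 0},
  {"dx": 0,"dy": 0,"dz": -0.1,"twist": 0},
])

```text
t: 22.25
eef_pos: [624.5, 271.2, 120.4]
tcp_rot: [-3.141, -0.001, 0.001]
ft_force: [-0.3, -0.1, -1.9]
opening: 0.622
```

```bash
python3 - <<'E'
from h import *
st()
for n in('top','scene'):
  for b in balls(n):
    if 300<b[0][0]<750: print(n,np.round(b[0],1),round(b[2],1))
E
```

```text
t 22.25 tcp [624.5 271.2 120.4] rot [-3.141e+00 -1.000e-03  1.000e-03] open 0.622 F [-0.3 -0.1 -1.9]
top [583.5 -73. ] 11.4
top [570.1  21.5] 11.3
top [488.7 -87.1] 11.4
top [475.    8.4] 11.5
scene [467.6  10.6] 9.2
scene [479.3 -83.5] 9.6
scene [562.3  25. ] 9.6
scene [575.6 -69.8] 9.8
```

>>> carry_out([
  {"dx": 0.007,"dy": 0.047,"dz": 0,"twist": 0},
  {"dx": 0.014,"dy": 0.094,"dz": 0,"twist": 0},
  {"dx": 0.021,"dy": 0.141,"dz": 0,"twist": 0},
  {"dx": 0.028,"dy": 0.188,"dz": 0,"twist": 0},
  {"dx": 0.0345,"dy": 0.234,"dz": 0,"twist": 0},
])

```text
t: 22.85
eef_pos: [658.6, 35.2, 118.0]
tcp_rot: [-3.142, 0.002, 0.001]
ft_force: [0.6, -0.1, -0.4]
opening: 0.619
```

>>> carry_out([
  {"dx": 0,"dy": 0,"dz": 0,"twist": 0},
  {"dx": 0,"dy": 0,"dz": 0.045,"twist": 0},
  {"dx": 0,"dy": 0,"dz": 0.075,"twist": 0},
  {"dx": 0,"dy": 0,"dz": 0.0915,"twist": 0},
  {"dx": 0,"dy": 0,"dz": 0.0915,"twist": 0},
])

```text
t: 23.35
eef_pos: [658.2, 37.4, 25.5]
tcp_rot: [3.142, 0.004, 0.001]
ft_force: [-0.6, -0.0, -0.8]
opening: 0.618
```

>>> carry_out([
  {"dx": 0,"dy": 0,"dz": 0,"twist": 0},
  {"dx": 0,"dy": 0,"dz": 0,"twist": 0},
  {"dx": 0,"dy": 0,"dz": 0,"twist": 0},
  {"dx": 0,"dy": 0,"dz": 0,"twist": 0},
], grip=0.078)

```text
t: 23.75
eef_pos: [659.3, 37.2, 28.8]
tcp_rot: [3.142, -0.001, 0.001]
ft_force: [-0.8, -0.2, -0.1]
opening: 0.816
```

>>> carry_out([
  {"dx": 0,"dy": 0,"dz": -0.03,"twist": 0},
  {"dx": 0,"dy": 0,"dz": -0.08,"twist": 0},
  {"dx": 0,"dy": 0,"dz": -0.12,"twist": 0},
  {"dx": 0,"dy": 0,"dz": -0.17,"twist": 0},
  {"dx": 0,"dy": 0,"dz": -0.17,"twist": 0},
])

```text
t: 24.25
eef_pos: [661.5, 37.1, 205.7]
tcp_rot: [3.141, -0.011, 0.001]
ft_force: [-0.3, 0.9, 0.1]
opening: 0.821
```

```bash
cat >> h.py <<'E'
def wand(n):
    p,d,ci=snap(n); P=pts(ci,d); h=cv2.cvtColor(p,cv2.COLOR_RGB2HSV)
    hi=(P[...,2]>34)&(P[...,2]<54)&(P[...,0]>330)&(P[...,0]<610)&(P[...,1]<-250)&(P[...,1]>-530)
    for c,a,l in blobs(hi,300,3000):
        rr=cv2.minAreaRect(P[l][:,:2].astype(np.float32)); print(n,'wand',np.round(rr[0],1),np.round(rr[1],0),rr[2],a,'z',np.median(P[l][:,2]))
def plate(n):
    p,d,ci=snap(n); P=pts(ci,d)
    m=(P[...,2]>72)&(P[...,2]<165)&(P[...,0]>620)&(P[...,0]<760)&(P[...,1]<-200)&(P[...,1]>-360)
    m=cv2.erode(m.astype(np.uint8),np.ones((3,3)))
    for c,a,l in blobs(m,60,3000):
        q=P[l]; o=np.median(q,0); q=q[np.linalg.norm(q-o,axis=1)<65]
        for _ in range(4):
            o=q.mean(0);V=np.linalg.svd(q-o)[2]; r=(q-o)@V[2]; q=q[abs(r)<2.5*max(1,np.median(abs(r)))]
        print(n,'plate',o.round(1),'n',V[2].round(3),len(q),q.min(0).round(),q.max(0).round())
E
python3 - <<'E'
from h import *
st()
for n in('top','scene'):
  for b in balls(n):
    if 300<b[0][0]<750: print(n,np.round(b[0],1),round(b[2],1))
  wand(n); plate(n)
p,d,ci=snap('top'); a=cv2.resize(p[130:210,390:490],None,fx=4,fy=4)
p,d,ci=snap('scene'); b=cv2.resize(p[320:400,205:305],None,fx=4,fy=4)
cv2.imwrite('pics/tag.png',cv2.cvtColor(np.hstack([a,b]),cv2.COLOR_RGB2BGR))
E
```

```text
t 24.25 tcp [661.5  37.1 205.7] rot [ 3.141e+00 -1.100e-02  1.000e-03] open 0.821 F [-0.3  0.9  0.1]
top [583.1 -74.4] 10.9
top [488.2 -86. ] 11.7
top wand [ 476.5 -393.4] [ 42. 162.] 54.76061248779297 1058 z 45.868510029324014
top plate [ 680.9 -280.4  120.4] n [-0.853  0.213  0.476] 667 [ 653. -322.   83.] [ 708. -239.  156.]
scene [466.5  10.5] 9.2
scene [481.4 -83.9] 9.5
scene [575.6 -69.8] 9.8
scene [657.3  38.6] 9.9
scene wand [ 476.8 -393.5] [ 42. 162.] 54.336055755615234 779 z 45.23098538499849
scene plate [ 687.3 -281.2  133.5] n [-0.838  0.217  0.5  ] 148 [ 661. -323.   98.] [ 708. -240.  157.]
```

View pics/tag.png

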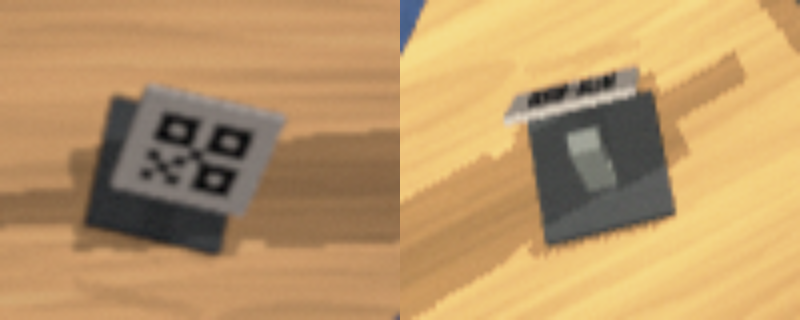

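All five balls are in. The plate normal gives a stand yaw of −14.2°, with the tag centre at about (677, −279, 115). In the tag view the tag faces the robot side, at (205,155) in the left crop. Next I move over the wand.

>>> carry_out([
  {"dx": -0.018,"dy": 0.043,"dz": 0,"twist": 0},
  {"dx": -0.036,"dy": 0.086,"dz": 0,"twist": 0},
  {"dx": -0.054,"dy": 0.129,"dz": 0,"twist": 0},
  {"dx": -0.073,"dy": 0.172,"dz": 0,"twist": 0},
  {"dx": -0.092,"dy": 0.2155,"dz": 0,"twist": 0},
])

```text
t: 25.15
eef_pos: [566.2, -179.9, 197.6]
tcp_rot: [-3.141, 0.001, 0.001]
ft_force: [0.5, 0.3, 0.1]
opening: 0.821
```

>>> carry_out([
  {"dx": -0.018,"dy": 0.043,"dz": 0.01,"twist": 7},
  {"dx": -0.036,"dy": 0.086,"dz": 0.02,"twist": 14},
  {"dx": -0.054,"dy": 0.129,"dz": 0.03,"twist": 21},
  {"dx": -0.072,"dy": 0.172,"dz": 0.04,"twist": 28},
  {"dx": -0.0904,"dy": 0.215,"dz": 0.05,"twist": 35.4},
])

```text
t: 25.65
eef_pos: [475.9, -395.1, 147.2]
tcp_rot: [-3.141, 0.001, -0.622]
ft_force: [1.0, 0.0, -0.8]
opening: 0.821
```

>>> carry_out([
  {"dx": 0,"dy": 0,"dz": 0,"twist": 0},
  {"dx": 0,"dy": 0,"dz": 0,"twist": 0},
  {"dx": 0,"dy": 0,"dz": 0,"twist": 0},
])

```text
t: 25.95
eef_pos: [477.3, -392.7, 148.0]
tcp_rot: [-3.141, 0.001, -0.616]
ft_force: [-0.1, 0.3, 0.4]
opening: 0.818
```

```bash
python3 - <<'E'
from h import *
st()
for n in('top','scene'):
  for b in balls(n):
    if 300<b[0][0]<750: print(n,np.round(b[0],1),round(b[2],1))
  wand(n)
p,d,ci=snap('wrist','w2.png')
E
```

```text
t 25.95 tcp [ 477.3 -392.7  148. ] rot [-3.141e+00  1.000e-03 -6.160e-01] open 0.818 F [-0.1  0.3  0.4]
top [665.1  35.6] 11.2
top [583.5 -73. ] 11.4
top [570.1  21.5] 11.3
top [492.5 -82.4] 10.4
top [475.    8.4] 11.5
scene [467.6  10.6] 9.2
scene [481.4 -83.9] 9.5
scene [562.6  24.9] 9.5
scene [575.6 -69.8] 9.8
scene [657.3  38.6] 9.9
scene wand [ 477.4 -394.6] [ 43. 158.] 54.51262664794922 622 z 44.756395172418664
```

View pics/w2.png

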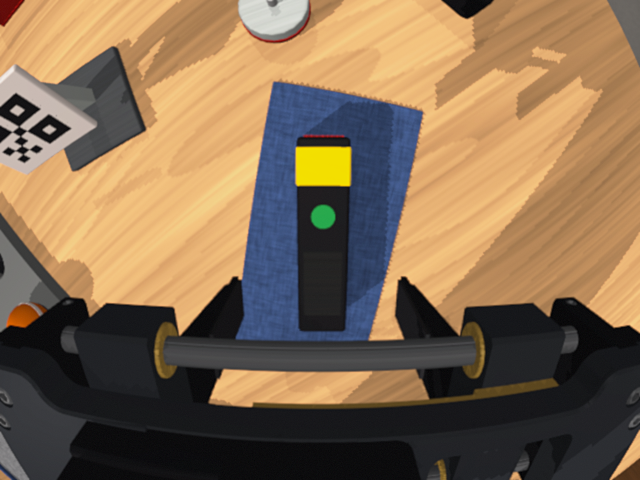

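All five balls check out in their dimples. In the wrist view the wand is centred between the fingers and aligned with the tool, with its head at (322,165). I'll go down and grip.

>>> carry_out([
  {"dx": 0,"dy": 0,"dz": 0.045,"twist": 0},
  {"dx": 0,"dy": 0,"dz": 0.09,"twist": 0},
  {"dx": 0,"dy": 0,"dz": 0.12,"twist": 0},
  {"dx": 0,"dy": 0,"dz": 0.135,"twist": 0},
  {"dx": 0,"dy": 0,"dz": 0.136,"twist": 0},
])

```text
t: 26.7
eef_pos: [476.8, -392.9, 10.8]
tcp_rot: [-3.141, 0.002, -0.617]
ft_force: [-0.2, 0.3, 0.1]
opening: 0.819
```

>>> carry_out([
  {"dx": 0,"dy": 0,"dz": 0,"twist": 0},
  {"dx": 0,"dy": 0,"dz": 0,"twist": 0},
  {"dx": 0,"dy": 0,"dz": 0,"twist": 0},
  {"dx": 0,"dy": 0,"dz": 0,"twist": 0},
  {"dx": 0,"dy": 0,"dz": 0,"twist": 0},
], grip=0.03)

```text
t: 27.2
eef_pos: [477.2, -393.7, 12.7]
tcp_rot: [3.141, -0.001, -0.617]
ft_force: [-0.3, 0.3, -0.3]
opening: 0.456
```

>>> carry_out([
  {"dx": 0,"dy": 0,"dz": 0,"twist": 0},
  {"dx": 0,"dy": 0,"dz": 0,"twist": 0},
  {"dx": 0,"dy": 0,"dz": -0.03,"twist": 0},
  {"dx": 0,"dy": 0,"dz": -0.06,"twist": 0},
  {"dx": 0,"dy": 0,"dz": -0.091,"twist": 0},
])

```text
t: 27.7
eef_pos: [476.7, -393.2, 103.6]
tcp_rot: [-3.141, 0.001, -0.617]
ft_force: [0.7, -1.4, -1.6]
opening: 0.42
```

>>> carry_out([
  {"dx": 0,"dy": 0,"dz": 0,"twist": 0},
  {"dx": 0,"dy": 0,"dz": 0,"twist": 0},
  {"dx": 0,"dy": 0,"dz": 0,"twist": 0},
])

```text
t: 28.0
eef_pos: [476.5, -393.0, 101.8]
tcp_rot: [-3.141, 0.002, -0.617]
ft_force: [-0.4, -0.7, -2.3]
opening: 0.422
```

```bash
python3 - <<'E'
from h import *
st()
p,d,ci=snap('scene'); b=cv2.resize(p[220:400,100:340],None,fx=3,fy=3)
cv2.imwrite('pics/g.png',cv2.cvtColor(b,cv2.COLOR_RGB2BGR))
E
```

```text
t 28.0 tcp [ 476.5 -393.   101.8] rot [-3.141e+00  2.000e-03 -6.170e-01] open 0.422 F [-0.4 -0.7 -2.3]
```

View pics/g.png

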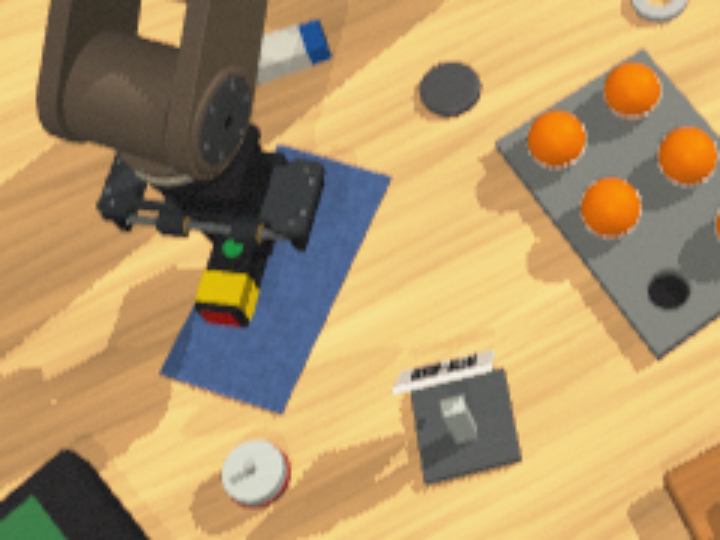

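The wand is held level, with its red window forward at crop (222,315). Now I carry it to the tag.

>>> carry_out([
  {"dx": -0.0105,"dy": -0.03,"dz": 0,"twist": -4.2},
  {"dx": -0.021,"dy": -0.06,"dz": 0,"twist": -8.5},
  {"dx": -0.0315,"dy": -0.09,"dz": 0,"twist": -12.8},
  {"dx": -0.042,"dy": -0.121,"dz": 0,"twist": -17},
  {"dx": -0.052,"dy": -0.151,"dz": 0,"twist": -21.2},
])

```text
t: 28.55
eef_pos: [521.8, -238.8, 101.9]
tcp_rot: [-3.141, 0.002, -0.244]
ft_force: [-0.3, -0.7, -2.0]
opening: 0.424
```

>>> carry_out([
  {"dx": 0,"dy": 0,"dz": 0,"twist": 0},
  {"dx": 0,"dy": 0,"dz": 0,"twist": 0},
  {"dx": 0,"dy": 0,"dz": 0,"twist": 0},
  {"dx": 0,"dy": 0,"dz": 0,"twist": 0},
  {"dx": 0,"dy": 0,"dz": 0,"twist": 0},
])

```text
t: 29.05
eef_pos: [521.7, -241.1, 102.9]
tcp_rot: [3.142, 0.0, -0.249]
ft_force: [-0.7, 0.8, -2.0]
opening: 0.418
```

```bash
python3 - <<'E'
from h import *
st()
p,d,ci=snap('scene'); P=pts(ci,d); h=cv2.cvtColor(p,cv2.COLOR_RGB2HSV)
y=cv2.inRange(h,(22,140,90),(36,255,255)); y[:, :100]=0;y[:230]=0;y[:,330:]=0
for c,a,l in blobs(y,30,900): print('yellow',P[l].mean(0).round(1),np.percentile(P[l],[2,98],axis=0).round(1).tolist(),a)
r=cv2.inRange(h,(0,160,50),(4,255,255))|cv2.inRange(h,(172,160,50),(180,255,255)); r[:230]=0;r[:,330:]=0;r[400:]=0
for c,a,l in blobs(r,15,900): print('red',P[l].mean(0).round(1),a,c)
plate('scene')
a=cv2.resize(p[220:400,140:340],None,fx=2.5,fy=2.5)
q,d,ci=snap('wrist'); b=cv2.resize(q,(533,400)); b=cv2.copyMakeBorder(b,0,50,0,0,cv2.BORDER_CONSTANT)
cv2.imwrite('pics/aim.png',cv2.cvtColor(cv2.resize(np.hstack([a,b]),(800,348)),cv2.COLOR_RGB2BGR))
E
```

```text
t 29.05 tcp [ 521.7 -241.1  102.9] rot [ 3.142  0.    -0.249] open 0.418 F [-0.7  0.8 -2. ]
yellow [ 578.2 -253.6  132.7] [[561.2, -274.9, 105.4], [595.8, -233.3, 140.0]] 181
red [ 598.5 -260.6  117.6] 55 [242.63636364 313.        ]
scene plate [ 688.6 -279.2  134.8] n [ 0.839 -0.217 -0.499] 136 [ 661. -323.   97.] [ 708. -240.  157.]
```

View pics/aim.png

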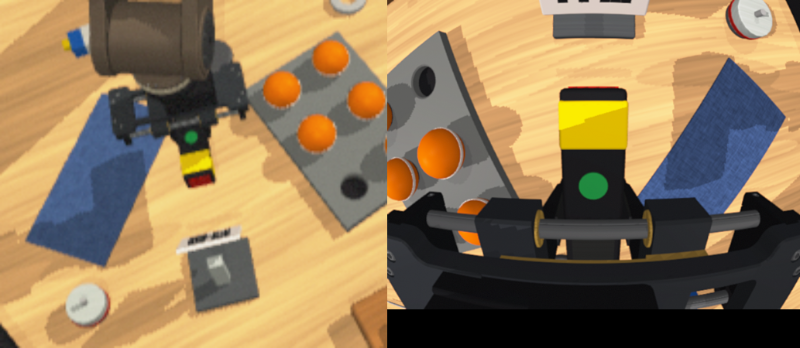

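The window measures (598.5, −260.6, 117), within about 2 mm of target, and faces the tag squarely. I'll hold it there.

>>> carry_out([
  {"dx": 0,"dy": 0,"dz": 0,"twist": 0},
  {"dx": 0,"dy": 0,"dz": 0,"twist": 0},
  {"dx": 0,"dy": 0,"dz": 0,"twist": 0},
  {"dx": 0,"dy": 0,"dz": 0,"twist": 0},
  {"dx": 0,"dy": 0,"dz": 0,"twist": 0},
])

```text
t: 29.7
eef_pos: [522.0, -240.3, 103.1]
tcp_rot: [3.142, -0.0, -0.247]
ft_force: [-0.6, -0.1, -1.3]
opening: 0.42
```

>>> carry_out([
  {"dx": 0,"dy": 0,"dz": 0,"twist": 0},
  {"dx": 0,"dy": 0,"dz": 0,"twist": 0},
  {"dx": 0,"dy": 0,"dz": 0,"twist": 0},
  {"dx": 0,"dy": 0,"dz": 0,"twist": 0},
  {"dx": 0,"dy": 0,"dz": 0,"twist": 0},
])

```text
t: 30.2
eef_pos: [522.0, -240.3, 103.1]
tcp_rot: [3.142, -0.0, -0.247]
ft_force: [-0.5, 0.6, -0.9]
opening: 0.419
```

>>> carry_out([
  {"dx": 0,"dy": 0,"dz": 0,"twist": 0},
  {"dx": 0,"dy": 0,"dz": 0,"twist": 0},
  {"dx": 0,"dy": 0,"dz": 0,"twist": 0},
  {"dx": 0,"dy": 0,"dz": 0,"twist": 0},
  {"dx": 0,"dy": 0,"dz": 0,"twist": 0},
])

```text
t: 30.7
eef_pos: [522.0, -240.3, 103.1]
tcp_rot: [3.142, -0.0, -0.247]
ft_force: [0.4, -0.9, -2.8]
opening: 0.42
```

>>> carry_out([
  {"dx": 0,"dy": 0,"dz": 0,"twist": 0},
  {"dx": 0,"dy": 0,"dz": 0,"twist": 0},
  {"dx": 0,"dy": 0,"dz": 0,"twist": 0},
  {"dx": 0,"dy": 0,"dz": 0,"twist": 0},
  {"dx": 0,"dy": 0,"dz": 0,"twist": 0},
])

```text
t: 31.2
eef_pos: [522.0, -240.4, 103.2]
tcp_rot: [3.141, -0.0, -0.247]
ft_force: [-0.2, -0.9, -2.1]
opening: 0.42
```

>>> carry_out([
  {"dx": 0,"dy": 0,"dz": 0,"twist": 0},
  {"dx": 0,"dy": 0,"dz": 0,"twist": 0},
  {"dx": 0,"dy": 0,"dz": 0,"twist": 0},
  {"dx": 0,"dy": 0,"dz": 0,"twist": 0},
  {"dx": 0,"dy": 0,"dz": 0,"twist": 0},
])

```text
t: 31.7
eef_pos: [522.0, -240.3, 103.2]
tcp_rot: [3.142, -0.0, -0.247]
ft_force: [0.3, -0.6, -1.5]
opening: 0.421
```

```bash
python3 - <<'E'
from h import *
st()
p,d,ci=snap('scene'); P=pts(ci,d); h=cv2.cvtColor(p,cv2.COLOR_RGB2HSV)
r=cv2.inRange(h,(0,160,50),(4,255,255))|cv2.inRange(h,(172,160,50),(180,255,255)); r[:230]=0;r[:,330:]=0;r[400:]=0
for c,a,l in blobs(r,15,900): print('red',P[l].mean(0).round(1),a,c)
for n in('top','scene'):
  for b in balls(n):
    if 300<b[0][0]<750: print(n,np.round(b[0],1),round(b[2],1))
E
```

```text
t 31.7 tcp [ 522.  -240.3  103.2] rot [ 3.142 -0.    -0.247] open 0.421 F [ 0.3 -0.6 -1.5]
red [ 598.4 -260.1  117.7] 52 [242.80769231 312.86538462]
top [665.1  35.6] 11.2
top [583.5 -73. ] 11.4
scene [467.7  10.6] 9.2
scene [481.4 -83.9] 9.5
scene [562.4  24.9] 9.5
scene [575.3 -70.5] 9.9
scene [657.4  38.7] 10.0
```

>>> carry_out([
  {"dx": -0.0036,"dy": 0.031,"dz": 0,"twist": 4.2},
  {"dx": -0.0072,"dy": 0.062,"dz": 0,"twist": 8.5},
  {"dx": -0.0108,"dy": 0.093,"dz": 0,"twist": 12.8},
  {"dx": -0.0144,"dy": 0.124,"dz": 0,"twist": 17},
  {"dx": -0.018,"dy": 0.1555,"dz": 0,"twist": 21.2},
])

```text
t: 32.35
eef_pos: [465.9, -387.8, 103.2]
tcp_rot: [3.142, -0.0, -0.62]
ft_force: [0.7, 0.4, -1.7]
opening: 0.42
```

>>> carry_out([
  {"dx": 0,"dy": 0,"dz": 0,"twist": 0},
  {"dx": 0,"dy": 0,"dz": 0.03,"twist": 0},
  {"dx": 0,"dy": 0,"dz": 0.06,"twist": 0},
  {"dx": 0,"dy": 0,"dz": 0.075,"twist": 0},
  {"dx": 0,"dy": 0,"dz": 0.082,"twist": 0},
])

```text
t: 32.85
eef_pos: [466.4, -385.9, 19.9]
tcp_rot: [-3.141, 0.002, -0.616]
ft_force: [0.3, 1.1, -1.5]
opening: 0.419
```

>>> carry_out([
  {"dx": 0,"dy": 0,"dz": 0,"twist": 0},
  {"dx": 0,"dy": 0,"dz": 0.004,"twist": 0},
  {"dx": 0,"dy": 0,"dz": 0.008,"twist": 0},
  {"dx": 0,"dy": 0,"dz": 0.008,"twist": 0},
  {"dx": 0,"dy": 0,"dz": 0.008,"twist": 0},
])

```text
t: 33.35
eef_pos: [466.6, -386.8, 13.5]
tcp_rot: [3.141, -0.001, -0.617]
ft_force: [-0.3, -0.6, -1.9]
opening: 0.417
```

```bash
python3 - <<'E'
from h import *
st()
p,d,ci=snap('scene'); P=pts(ci,d); h=cv2.cvtColor(p,cv2.COLOR_RGB2HSV)
y=cv2.inRange(h,(22,140,90),(36,255,255)); y[:, :100]=0;y[:230]=0;y[:,330:]=0
for c,a,l in blobs(y,30,900): print('yellow',P[l].mean(0).round(1),np.percentile(P[l],[2,98],axis=0).round(1).tolist(),a)
E
```

```text
t 33.35 tcp [ 466.6 -386.8   13.5] rot [ 3.141e+00 -1.000e-03 -6.170e-01] open 0.417 F [-0.3 -0.6 -1.9]
yellow [ 516.9 -415.6   41.7] [[496.0, -439.2, 12.2], [535.5, -396.0, 51.5]] 195
```

Still about 1 mm above the pad, so I lower a little, release and retreat.

>>> carry_out([
  {"dx": 0,"dy": 0,"dz": 0.001,"twist": 0},
  {"dx": 0,"dy": 0,"dz": 0.001,"twist": 0},
  {"dx": 0,"dy": 0,"dz": 0.001,"twist": 0},
])

```text
t: 33.7
eef_pos: [466.6, -386.9, 12.6]
tcp_rot: [3.141, -0.001, -0.617]
ft_force: [-0.6, 0.7, 4.6]
opening: 0.419
```

>>> carry_out([
  {"dx": 0,"dy": 0,"dz": 0,"twist": 0},
  {"dx": 0,"dy": 0,"dz": 0,"twist": 0},
  {"dx": 0,"dy": 0,"dz": 0,"twist": 0},
  {"dx": 0,"dy": 0,"dz": 0,"twist": 0},
  {"dx": 0,"dy": 0,"dz": 0,"twist": 0},
], grip=0.08)

```text
t: 34.2
eef_pos: [466.5, -386.7, 12.1]
tcp_rot: [3.142, 0.0, -0.617]
ft_force: [0.0, -0.3, 0.1]
opening: 0.784
```

>>> carry_out([
  {"dx": 0,"dy": 0,"dz": -0.03,"twist": 0},
  {"dx": 0,"dy": 0,"dz": -0.06,"twist": 0},
  {"dx": 0,"dy": 0,"dz": -0.1,"twist": 0},
  {"dx": 0,"dy": 0,"dz": -0.15,"twist": 0},
  {"dx": 0,"dy": 0,"dz": -0.19,"twist": 0},
])

```text
t: 34.7
eef_pos: [466.5, -386.7, 204.8]
tcp_rot: [3.141, -0.001, -0.617]
ft_force: [0.2, 0.2, 0.7]
opening: 0.84
```

>>> carry_out([
  {"dx": -0.01,"dy": 0.045,"dz": 0,"twist": 0},
  {"dx": -0.02,"dy": 0.09,"dz": 0,"twist": 0},
  {"dx": -0.03,"dy": 0.13,"dz": 0,"twist": 0},
  {"dx": -0.03,"dy": 0.13,"dz": 0,"twist": 0},
  {"dx": -0.03,"dy": 0.13,"dz": 0,"twist": 0},
])

```text
t: 35.2
eef_pos: [366.1, -475.7, 202.1]
tcp_rot: [-3.141, 0.0, -0.619]
ft_force: [0.6, -0.6, 0.6]
opening: 0.84
```

```bash
python3 - <<'E'
from h import *
st()
for n in('top','scene'):
  wand(n)
  for b in balls(n):
    if 300<b[0][0]<750: print(n,np.round(b[0],1),round(b[2],1))
p,d,ci=snap('scene','end.png')
E
```

```text
t 35.2 tcp [ 366.1 -475.7  202.1] rot [-3.141  0.    -0.619] open 0.84 F [ 0.6 -0.6  0.6]
top wand [ 481.6 -396. ] [ 42. 129.] 54.39534378051758 774 z 45.84640175746175
top [665.1  35.6] 11.2
top [583.5 -73. ] 11.4
top [569.4  21.6] 11.4
top [488.6 -87.3] 11.4
top [475.    8.4] 11.5
scene wand [ 466.4 -385.9] [ 43. 160.] 54.1744270324707 766 z 45.12660431244525
scene [467.3  10.5] 9.2
scene [481.4 -83.9] 9.5
scene [562.3  25. ] 9.6
scene [575.6 -69.8] 9.8
scene [657.3  38.6] 9.9
```

View pics/end.png

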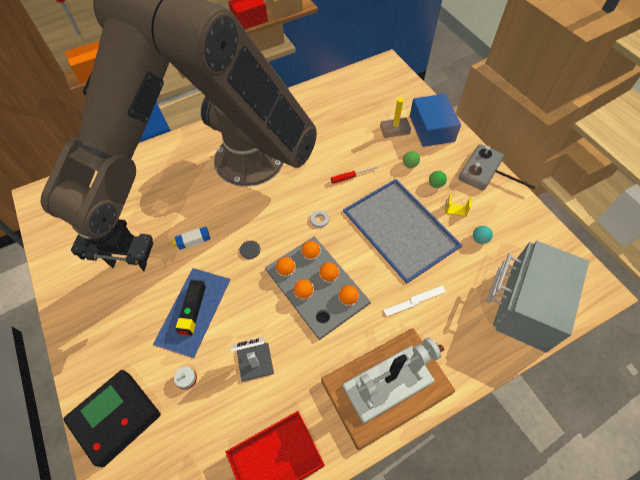

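The end view shows five balls in the tray (285–348, 250–295), an empty mat, the wand flat on its pad at (190,307), and the bystanders where they were. I'm handing the job in.

```bash
python3 -c "
from h import *
st(); print(job_done())"
```

```text
t 35.45 tcp [ 367.6 -474.6  202.1] rot [-3.142 -0.    -0.616] open 0.847 F [ 0.8 -0.7 -0.3]
the job is handed in; nothing more can be done
None
```

The job is handed in at about 35 s on the robot's clock. No verdict was reported, so the results below are my own camera checks.

- **Balls:** all five orange balls went from the mat into dimples of the tray, one each. In the last pictures both fixed cameras see all five in place. The cameras differ by up to 8 mm along x because I calculated positions at the mat's ball height. Their averages are within about 1 mm of my dimple estimates.
- **Tag reading:** I held the scanner in front of the tag for about 3 s with its window roughly 80 mm away. The scene camera put the window within 2–3 mm of the spot I aimed for, and the arm stayed steady to under 1 mm once it had settled.
- **Scanner on its pad:** it lies flat, its middle within about 2 mm of the pad's middle in the scene view. The top view gave about 15–18 mm off, but it saw only 129 mm of the 160 mm scanner because the arm hid part of it. Both are inside the 50 mm limit.
- **Other things:** by eye, the bystanders look unmoved in the last picture; I did not measure them. I saw no slip of the grip and nothing knocked aside. The arm finished clear of everything.

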